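Sort tagged specimen holders and pin the good one in the test fixture

ROBOT

A 6-joint arm with a two-finger parallel gripper is mounted at the origin on the work surface. World frame = base frame: x ahead of the robot, y to its left, z up, the work surface at z = 0. Lengths are in mm, angles in rad, forces in N, time in s.
With the tool pointing down it reaches from about 275 to 750 mm from the base axis. Payload 10.2 kg.
Tool frame: the origin (TCP) lies between the finger pads; the fingertips stand 8 mm ahead of it and the grasp point (between the pads) lies 11 mm behind it; z points along the fingers, y is the line along which they close (so a half turn about z gives the same grasp; the last joint's range is limited). The gripper opens to 85 mm and grips with 20 to 120 N. Pads are 22 mm wide; open, the fingers measure 114 mm over their backs; the gripper's body (76 mm by 85 mm) begins 54 mm behind the grasp point. The pads swing forward as they close: fully open they stand 13 mm farther back than shut.
Start: joints at [-1.34, 0.313, 1.498, -0, 1.331, -0.223], TCP at [230.14, -471.876, 239.294] pointing down, gripper open.
Joint ranges: [-2.94, 2.94], [-0.97, 2.17], [0.19, 2.56], [-1.23, 4.37], [0.02, 3.11], [-2.88, 2.88]. Speed limits (rad/s): [2.39, 2.39, 3.01, 3.14, 3.14, 3.14].

INTERFACE

Orientations are given as a unit quaternion [w, x, y, z].
In Python, from rig import * gives the robot as it stands.
- The arm moves only by the shell command python3 -m handwheel 'ROWS' [FORCE]. ROWS is JSON, a list that holds one entry, the list of rows, each a list of 7 numbers: the shift along the world's x, y, z in mm, then the turn, a rotation vector about the world's x, y, z in degrees, then the opening, from -1 (shut) to 1 (fully open). A call has 1 to 8 rows; each row shifts and turns the commanded pose from where the row before left it; what a row does not reach is not made up. A row lasts 1/8 s, in which the tool goes at most 62.5 mm and 10.7 degrees, less where a joint would pass 70% of its speed; a pose out of reach is approached as far as the arm can. A call is refused whole if a number of a shift passes 62.5 or a number of a turn 10.7, either way. A call with a gripper value outside its range is refused whole. The fingers move at their own pace and stop on an object; FORCE is the grip in N (left out, the last holds). Time passes only in rows, so rows that do not move let the fingers close. It gives the time, the measured TCP pose, the force, the opening and the grip force at its end, in the units of the state.
- sense(): the state, without advancing time (a new reading comes with each control period).
- capture(name): name is "scene" or "top"; returns a dict with "image" (420x560x3 uint8, red, green, blue), "fx", "fy", "cx", "cy" (pixels), "rvec" (rotation vector, rad) and "tvec" (3), from world to camera coordinates, as OpenCV has them. Camera axes: x right, y down, z forward; pixel columns grow to the right and rows downward; lengths in mm; the calibration is good to about 2 mm. A picture is of the moment at which its call begins. There is no depth.
- finish_job(): hands the job in; it is judged then, once.
The state is a dict: "time_s": time; "joints": joint angles; "dq": joint speeds; "tau": joint torques, N m; "eef_pos": TCP position; "ee_rot": TCP orientation; "force": force on the tool from outside, world axes, zero at the start; "wrist_torque": the same for the moment, N m; "grip_width": opening from 0.0 (shut) to 1.0 (fully open); "grip_force": force on a finger pad.
Only numpy, scipy, OpenCV 4.12 (cv2) and the standard library are available. Lean on these libraries where they do the work, as an engineer would, in place of code of your own. Each camera call takes 0.05 s, during which the arm holds its last target. There are 200 camera calls.

TASK

Sort the two specimen holders by their tags: seat the green-tagged one flat in the pocket of the green-rimmed test fixture with its eye over the socket hole, and lay the red-tagged one flat inside the red reject tray. Take the brass-headed locking pin from the blue rack and lock the green holder by pushing the pin fully home through the holder's eye into the socket. Leave the other things on the bench where they are.

Things in the scene. Friction and masses are not known exactly. Their poses are not given: they have to be found in the camera images.
- green_holder: specimen holder, loose, 0.15 kg: flat aluminium plate 76 (x) x 40 (y) x 8 mm with a grey block 26 (x) x 22 (y) x 26 mm on it (top 34 mm above the plate's underside) centred at x -12, y 0 mm, its top covered by a green tag. A 12 mm eye goes through the plate at x +26, y 0. Origin: centre of the plate's underside; x to the eye end, z up. Grip the block across y
- red_holder: specimen holder, loose, 0.15 kg: flat aluminium plate 76 (x) x 40 (y) x 8 mm with a grey block 26 (x) x 22 (y) x 26 mm on it (top 34 mm above the plate's underside) centred at x -12, y 0 mm, its top covered by a red tag. A 12 mm eye goes through the plate at x +26, y 0. Origin: centre of the plate's underside; x to the eye end, z up. Grip the block across y
- green_holder_eye (a point): centre of the green holder's eye, on the plate's top face (x +26, z +8 mm of the holder)
- fixture: fixed aluminium block 110 (x) x 74 (y) x 26 mm; on it a green rim 7 mm high frames a pocket 81 (x) x 45 (y) mm, floor 26 mm, rim top 33 mm above the bench. An 18 mm socket hole at x +26, y 0 goes down through the floor to the bench. Origin: centre of the underside; x along the pocket to the socket end, z up. Holder x along fixture x puts the eye over the socket
- fixture_socket (a point): centre of the socket hole's mouth, at the level of the pocket's floor
- tray: fixed red reject tray, an open box 104 (x) x 66 (y) x 12 mm outside, walls and floor 5 mm thick, so inside 94 x 56 mm and 7 mm deep; takes the red holder lengthwise, either way round. Origin: centre of the underside, x along its length, z up
- rack: fixed blue block 54 (x) x 42 (y) x 36 mm with a vertical 13 mm hole through its centre, in which the pin stands at the start. Origin: centre of the underside
- pin: loose locking pin, 60 mm long, 0.05 kg, upright: steel shank 10 mm thick, round-nosed, 30 mm from tip to the underside of a brass flange 20 mm wide, 3 mm thick; above it a brass grip 14 mm in diameter, 27 mm tall. At the start the flange rests on the rack (tip 6 mm above the bench); fully home it rests on the holder's plate. Origin: the tip; z up to the grip
- jar: closed amber jar with white cap, 48 mm in diameter, 95 mm tall, that merely stands on the bench (a bystander). Origin: centre of its underside
- weight: brass calibration weight, 40 mm in diameter, 52 mm tall, that merely stands on the bench (a bystander). Origin: centre of its underside
- gauge: steel ring gauge, 56 mm outside, 36 mm inside, 20 mm tall, that merely stands on the bench (a bystander). Origin: centre of its underside
- driver: screwdriver 160 mm long, about 30 mm thick at its handle, lying, that merely stands on the bench (a bystander). Origin: centre of its underside
- dish: white dish 84 mm in diameter, 22 mm tall, that merely stands on the bench (a bystander). Origin: centre of its underside
- scope_nose (a point): lower end of the barrel of the fixed camera microscope that stands at the back of the bench, 110 mm above it: the black barrel, 36 mm in diameter, goes up from here to 240 mm height; its column, 24 mm in diameter and 243 mm tall, stands 80 mm farther off in world x, on a foot 130 (x) x 160 (y) x 18 mm centred 50 mm farther off
Mind the look-alikes: they are no part of the job. What is shaped like the green_holder but black or pink is not meant. Leave any black look-alike of the red_holder alone.

How it is judged:
By the outcome, as a careful person would: the job done as asked, in the order asked, and still so for the second after the job is handed in, with the robot touching nothing.
It also fails if it takes over 72 s, if anything falls off the work surface, if the arm or the gripper's body presses on something with over 40 N, if the wrist force passes 120 N, or if a joint passes its speed limit or range.

## Working session

There is one attempt and no reset: what is moved stays moved. The work goes in short steps, Python scripts to look and compute and a shell command to move; the robot and the scene stay as the last step left them, time stands still between calls to the robot, and variables do not carry over. Pictures are saved under pics/ and viewed, at most 10 in all, crops included, and the job is handed in when it is done.

```bash
ls; mkdir -p pics; python3 - <<'E'
from rig import *
import cv2,json,numpy as np
for n in("scene","top"):
    c=capture(n); cv2.imwrite(f"pics/{n}0.png",c["image"][:,:,::-1])
    print(n,c["fx"],c["fy"],c["cx"],c["cy"],c["rvec"],c["tvec"])
print(sense())
E
```

```text
pics
scene 413.2896634898987 413.2896634898987 281.92645288996414 210.99840922613936 [ 1.87610696  1.80505725 -0.60450869] [  -2.35373384 -364.81481129 1493.85095953]
top 421.22523590492915 421.22523590492915 276.0216673770302 216.55888494052587 [ 2.2242387  -2.16799992  0.02728959] [ -16.8185358   550.62566578 1209.80635886]
{'time_s': 0.1, 'joints': array([-1.34041181e+00,  3.13405356e-01,  1.49834895e+00,  2.30673928e-06,
        1.33102918e+00, -2.23409900e-01]), 'dq': array([-0.00039913, -0.00019334, -0.00298632, -0.0009669 , -0.00126357,
        0.00075058]), 'tau': array([ 2.10246595e-03, -4.12900686e+01, -2.60143036e+01, -1.65435986e-04,
        2.99885265e-03,  3.10487870e-06]), 'eef_pos': array([ 230.08175024, -471.64981085,  238.79109836]), 'ee_rot': array([-5.95415414e-04,  9.74368963e-01,  2.24955039e-01, -9.56185915e-07]), 'force': array([-0.2558654 ,  0.21150328,  0.78033275]), 'wrist_torque': array([-0.00258191, -0.0080892 , -0.03170885]), 'grip_force': 0.0, 'grip_width': 1.0005093596059753}
```

View pics/top0.png

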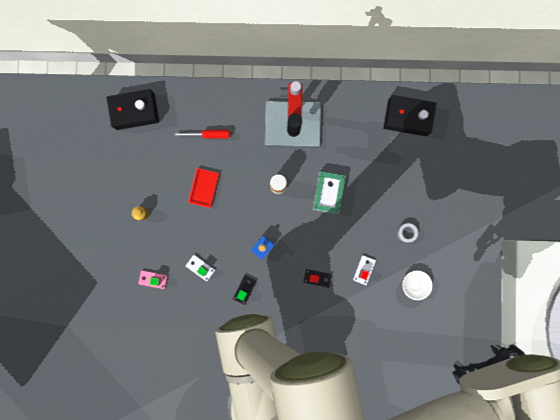

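View pics/scene0.png

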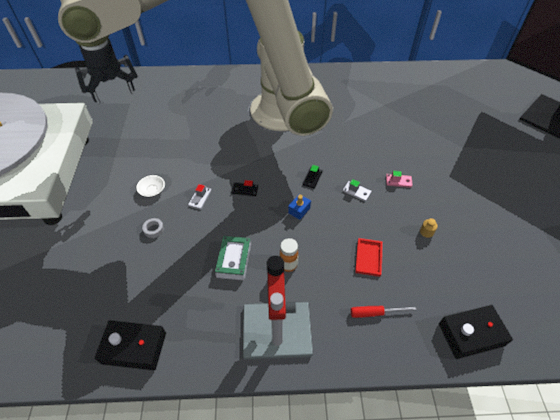

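The top view shows the green holder (aluminium) at (200,267), the red one at (365,270), the fixture at (330,190), the tray at (205,187), the rack at (263,246) and the jar at (278,184). I'll enlarge both views to get the details.

```bash
cat > h.py <<'E'
from rig import *
import cv2,numpy as np
def setup(c):
    R=cv2.Rodrigues(np.array(c["rvec"]))[0];K=np.array([[c["fx"],0,c["cx"]],[0,c["fy"],c["cy"]],[0,0,1]])
    return R,np.array(c["tvec"]),K
def ray(c,p,z):
    R,t,K=setup(c);d=R.T@np.linalg.inv(K)@[p[0],p[1],1];o=-R.T@t
    return (o+d*(z-o[2])/d[2])
def proj(c,X):
    R,t,K=setup(c);q=K@(R@np.array(X,float)+t);return q[:2]/q[2]
def hsv(c): return cv2.cvtColor(c["image"],cv2.COLOR_RGB2HSV)
def blobs(m,amin=15):
    n,l,s,ce=cv2.connectedComponentsWithStats(m.astype(np.uint8))
    return [(l==i,s[i,4],ce[i]) for i in range(1,n) if s[i,4]>=amin]
def rect(c,m,z):
    ys,xs=np.nonzero(m); P=np.array([ray(c,(x,y),z)[:2] for x,y in zip(xs,ys)],np.float32)
    return cv2.minAreaRect(P)
E
python3 - <<'E'
from h import *
for n in("top","scene"):
    c=capture(n); H=hsv(c);h,s,v=[H[:,:,i].astype(int) for i in range(3)]
    M={"red":(s>150)&(v>80)&((h<6)|(h>174)),"green":(s>100)&(v>60)&(h>45)&(h<90),"blue":(s>130)&(v>60)&(h>100)&(h<125),"white":(s<40)&(v>150)}
    for k,m in M.items():
        for b,a,ce in blobs(m):
            if (n=="top" and ce[1]<160) or (n=="top" and ce[1]>310) or (n=="scene" and not 160<ce[1]<300) : continue
            z={"red":34,"green":34,"blue":36,"white":8}[k]
            if a>300 and k=="red": z=12
            if a>150 and k=="green": z=33
            r=rect(c,b,z); print(n,k,a,ce.round(1),"z",z,"c",np.round(ray(c,ce,z)[:2],1),"rect",np.round(r[0],1),np.round(r[1],1),round(r[2],1))
    y0,x0,y1,x1=(155,120,305,450) if n=="top" else (150,130,290,450)
    k=2.4; cv2.imwrite(f"pics/{n}c.png",cv2.resize(c["image"][y0:y1,x0:x1,::-1],None,fx=k,fy=k,interpolation=cv2.INTER_CUBIC))
E
python3 -c "
import cv2,numpy as np
a=cv2.imread('pics/topc.png');b=cv2.imread('pics/scenec.png');b=cv2.resize(b,(a.shape[1],int(b.shape[0]*a.shape[1]/b.shape[1])));c=np.vstack([a,b]);print(c.shape)
s=600/max(c.shape[0],600);cv2.imwrite('pics/both.png',cv2.resize(c,None,fx=s,fy=s))"
```

```text
top red 844 [203.3 187.5] z 12 c [629.8 210.7] rect [629.9 210.6] [ 68.  104.7] 77.8
top red 57 [364.  274.4] z 34 c [ 393.2 -255.2] rect [ 393.1 -254.7] [19.5 22.2] 72.6
top red 69 [313.7 278.3] z 34 c [ 378.4 -113.9] rect [ 378.6 -113.9] [26.5 20.4] 80.3
top green 454 [329.4 191.8] z 33 c [ 624.5 -153.1] rect [ 624.  -152.7] [ 72.9 108.7] 81.5
top green 62 [201.7 270.7] z 34 c [391.2 203.5] rect [390.4 204. ] [22.1 22. ] 46.9
top green 58 [153.8 281.1] z 34 c [358.2 338.6] rect [357.1 337.9] [19.7 22.8] 1.6
top green 86 [241.3 294.9] z 34 c [326.2  89.2] rect [326.3  89.3] [24.  26.4] 64.9
top blue 241 [262.2 247. ] z 36 c [462.8  33.8] rect [462.5  34.4] [42.8 55.3] 50.3
top white 205 [277.7 182. ] z 8 c [651.6  -5.1] rect [650.3  -5.9] [43.8 46.6] 1.4
top white 419 [329.1 192.4] z 8 c [ 624.9 -154.9] rect [ 626.2 -154.9] [46.2 81.4] 81.8
top white 198 [407.8 232.6] z 8 c [ 514.3 -384.1] rect [ 514.6 -383.3] [54.9 54.6] 0.8
top white 5169 [529.7 295.9] z 8 c [ 342.4 -734.2] rect [ 340.4 -732.1] [165.  325.9] 86.7
top white 302 [198.8 267.1] z 8 c [398.9 217.2] rect [397.2 214.6] [
[... 994 characters left out ...]
 [150.2 185.3] z 8 c [ 351.1 -414.8] rect [ 350.4 -414.4] [85.3 84.5] 40.5
scene white 40 [346.6 186.4] z 8 c [377.  185.1] rect [374.4 183.9] [15.9 42.3] 75.1
scene white 172 [199.3 199.1] z 8 c [ 411.1 -260.5] rect [ 400.2 -260.9] [44.1 79.2] 70.9
scene white 148 [362.5 192.5] z 8 c [403.2 229.8] rect [401.3 228. ] [46.6 44.7] 55.7
scene white 145 [152.1 225.7] z 8 c [ 503.5 -386.2] rect [ 502.7 -385.2] [54.1 53. ] 9.2
scene white 207 [288.9 245.1] z 8 c [582.9  -1.9] rect [582.2  -1.6] [44.1 45.5] 87.8
scene white 380 [232.3 255.2] z 8 c [ 609.5 -156.1] rect [ 609.4 -156.2] [44.4 77.5] 81.3
scene white 107 [276.4 298.1] z 8 c [739.1 -41.4] rect [738.7 -41.1] [27.7 27.2] 87.8
(706, 792, 3)
```

View pics/topc.png

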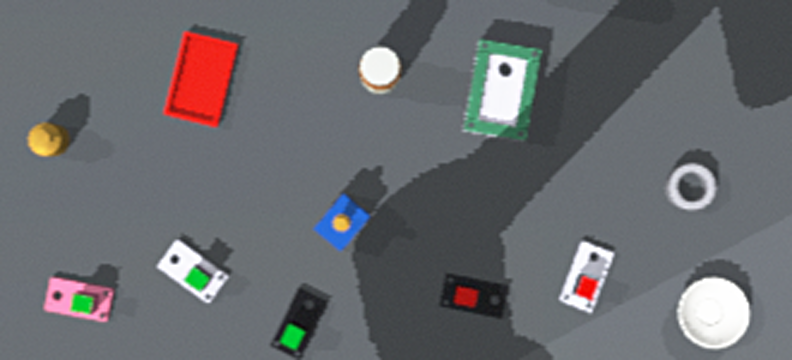

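Crop: the green holder has its eye at px (193,263) and the block at (202,271). The red holder's block is at (364,274), with the eye end up. The fixture's socket is at px (330,184), its +x end. I'll hover over the green holder with the closing line along its length, so I can centre it mechanically.

```bash
python3 -m handwheel '[[[10,42.2,0,0,0,-3.75,1],[10,42.2,0,0,0,-3.75,1],[10,42.2,0,0,0,-3.75,1],[10,42.2,0,0,0,-3.75,1],[10,42.2,0,0,0,-3.75,1],[10,42.2,0,0,0,-3.75,1],[10,42.2,0,0,0,-3.75,1],[10,42.2,0,0,0,-3.75,1]]]' 30
python3 -m handwheel '[[[10,42.2,0,0,0,-3.75,1],[10,42.2,0,0,0,-3.75,1],[10,42.2,0,0,0,-3.75,1],[10,42.2,0,0,0,-3.75,1],[10,42.2,0,0,0,-3.75,1],[10,42.2,0,0,0,-3.75,1],[10,42.2,0,0,0,-3.75,1],[10,42.2,0,0,0,-3.75,1]]]'
```

```text
time_s: 1.2
eef_pos: [310.2, -132.9, 239.3]
ee_rot: [0.0, 0.999, -0.036, 0.0]
force: [1.0, -0.4, 0.2]
grip_width: 0.997
grip_force: 0.0
time_s: 2.2
eef_pos: [390.2, 204.9, 239.3]
ee_rot: [0.0, 0.956, -0.293, 0.0]
force: [0.8, -0.5, -0.4]
grip_width: 1.0
grip_force: 0.0
```

```bash
python3 -m handwheel '[[[0,-0.5,-50,0,0,0,1],[0,0,-50,0,0,0,0.4],[0,0,-50,0,0,0,0.2],[0,0,-40,0,0,0,0.2],[0,0,-30,0,0,0,0.2],[0,0,0,0,0,0,-1],[0,0,0,0,0,0,-1],[0,0,0,0,0,0,-1]]]' 25
python3 -m handwheel '[[[0,0,0,0,0,0,-1],[0,0,0,0,0,0,-1]]]'
```

```text
time_s: 3.2
eef_pos: [390.7, 203.0, 20.4]
ee_rot: [-0.0, 0.956, -0.292, 0.001]
force: [0.5, 0.4, -0.9]
grip_width: 0.297
grip_force: 28.4
time_s: 3.45
eef_pos: [390.3, 202.9, 19.6]
ee_rot: [-0.0, 0.956, -0.292, 0.0]
force: [0.1, -0.4, -1.4]
grip_width: 0.296
grip_force: 28.4
```

```bash
python3 -m handwheel '[[[0,0,0,0,0,0,0.3],[0,0,0,0,0,0,0.3],[0,0,0,0,0,10,0.3],[0,0,0,0,0,10,0.3],[0,0,0,0,0,10,0.3],[0,0,0,0,0,10,0.3],[0,0,0,0,0,10,0.3],[0,0,0,0,0,10,0.3]]]' 25
python3 -m handwheel '[[[0,0,0,0,0,10,0.3],[0,0,0,0,0,10,0.3],[0,0,0,0,0,10,0.3],[0,0,0,0,0,0,-1],[0,0,0,0,0,0,-1],[0,0,0,0,0,0,-1],[0,0,0,0,0,0,-1]]]' 40
python3 -m handwheel '[[[0,0,60,0,0,0,-1],[0,0,60,0,0,0,-1]]]' 60
```

```text
time_s: 4.45
eef_pos: [390.2, 202.8, 19.3]
ee_rot: [-0.0, 0.974, 0.228, 0.0]
force: [0.7, 0.9, -0.1]
grip_width: 0.646
grip_force: 0.0
time_s: 5.32
eef_pos: [390.3, 202.9, 19.5]
ee_rot: [0.0, 0.883, 0.469, 0.0]
force: [-0.7, -0.4, 4.3]
grip_width: 0.249
grip_force: 40.1
time_s: 5.58
eef_pos: [389.5, 202.6, 140.3]
ee_rot: [-0.0, 0.883, 0.469, -0.001]
force: [1.1, -0.1, -0.7]
grip_width: 0.244
grip_force: 59.4
```

```bash
python3 -m handwheel '[[[28,-44.2,0,0,0,-8.05,-1],[28,-44.2,0,0,0,-8.05,-1],[28,-44.2,0,0,0,-8.05,-1],[28,-44.2,0,0,0,-8.05,-1],[28,-44.2,0,0,0,-8.05,-1],[28,-44.2,0,0,0,-8.05,-1],[28,-44.2,0,0,0,-8.05,-1],[28,-44.2,0,0,0,-8.05,-1]]]'
python3 -m handwheel '[[[0,0,-30,0,0,0,-1],[0,0,-10,0,0,0,-1],[0,0,0,0,0,0,-1]]]'
python3 - <<'E'
from h import *
s=sense();print(s["eef_pos"],s["ee_rot"])
ims=[]
for n in("top","scene"):
    c=capture(n);p=proj(c,s["eef_pos"]);x,y=int(p[0])-65,int(p[1])-60
    ims.append(cv2.resize(c["image"][max(y,0):y+130,x:x+130,::-1],(396,396),interpolation=cv2.INTER_CUBIC));print(n,p,x,y)
cv2.imwrite("pics/hold.png",np.hstack(ims))
E
```

```text
time_s: 6.58
eef_pos: [614.6, -152.3, 138.6]
ee_rot: [-0.0, 0.997, -0.076, -0.001]
force: [1.0, -0.1, -1.3]
grip_width: 0.244
grip_force: 59.6
time_s: 6.95
eef_pos: [613.7, -150.1, 98.8]
ee_rot: [-0.0, 0.997, -0.073, -0.001]
force: [0.2, 0.0, -1.6]
grip_width: 0.245
grip_force: 59.5
[ 613.72242602 -150.12962309   98.81507945] [-2.89300892e-04  9.97330901e-01 -7.30092701e-02 -7.97920950e-04]
top [331.05731334 193.34820455] 266 133
scene [231.34216808 237.80484022] 166 177
```

View pics/hold.png

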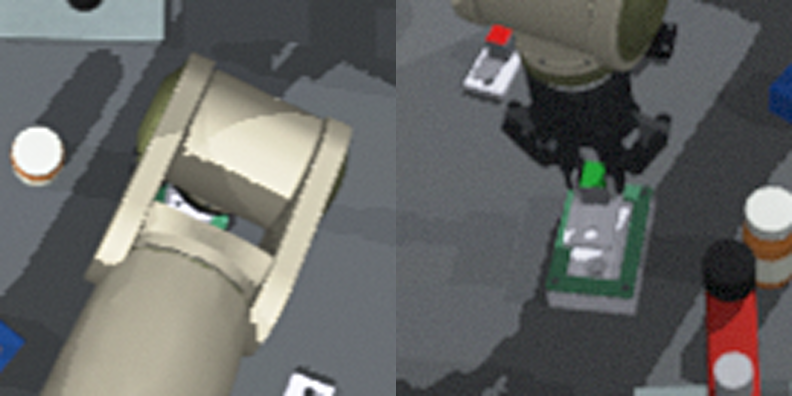

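Top view: the arm hides the fixture. In the scene view the held holder hangs above the pocket, lined up with it, and the tag is visible. I'll refine the fixture centre from the earlier pictures.

```bash
python3 - <<'E'
from h import *
for n in("top","scene"):
    c=capture(n)
    c["image"]=cv2.imread(f"pics/{n}0.png")[:,:,::-1].copy(); H=hsv(c);h,s,v=[H[:,:,i].astype(int) for i in range(3)]
    g=(s>60)&(v>50)&(h>45)&(h<90)
    b=[b for b in blobs(g,300) if b[1]<900][0]
    for nm,m,z in(("rim",b[0],33),):
        cn,_=cv2.findContours(m.astype(np.uint8),cv2.RETR_CCOMP,cv2.CHAIN_APPROX_NONE)
        for k in sorted(cn,key=len)[-2:]:
          for z in (26,33):
            P=np.array([ray(c,q[0],z)[:2] for q in k],np.float32);r=cv2.minAreaRect(P);print(n,z,len(k),np.round(r[0],1),np.round(r[1],1),round(r[2],1))
    w=[b for b in blobs((s<40)&(v>150),300) if np.hypot(*(b[2]-proj(c,(624,-153,26))))<6][0]
    f=cv2.morphologyEx(w[0].astype(np.uint8),cv2.MORPH_CLOSE,np.ones((9,9)))
    ys,xs=np.nonzero(f);print("floor",ray(c,(xs.mean(),ys.mean()),26)[:2],rect(c,f,26))
    d=(f>0)&~w[0]; ys,xs=np.nonzero(d)
    print("hole",len(xs), ray(c,(xs.mean(),ys.mean()),26)[:2])
E
```

```text
top 26 88 [ 624.3 -152.6] [52.6 87.3] 81.7
top 33 88 [ 623.6 -151.8] [52.3 86.8] 81.7
top 26 125 [ 624.9 -152.8] [ 76.7 111. ] 81.4
top 33 125 [ 624.2 -152. ] [ 76.3 110.4] 81.4
floor [ 624.52993584 -152.99751436] ((624.4549560546875, -152.88571166992188), (45.507320404052734, 80.24364471435547), 81.75486755371094)
hole 23 [ 649.06204906 -154.10682353]
scene 26 86 [ 618.3 -153.4] [51.  87.4] 81.7
scene 33 86 [ 622.6 -152.7] [50.7 86.7] 81.7
scene 26 124 [ 616.7 -153.4] [ 75.6 114.1] 80.8
scene 33 124 [ 621.  -152.6] [ 75.  113.2] 80.8
floor [ 621.95205318 -154.28318173] ((620.3427734375, -154.21563720703125), (43.61101531982422, 76.03337860107422), 81.34773254394531)
hole 26 [ 644.51379159 -155.99924305]
```

```bash
python3 -m handwheel '[[[-1.5,-1.3,-25,0,0,0,-1],[0,0,-15,0,0,0,-1],[0,0,0,0,0,0,-1],[0,0,0,0,0,0,-1]]]'
python3 - <<'E'
from h import *
s_=sense();e=s_["eef_pos"];print(e)
c=capture("scene");H=hsv(c);h,s,v=[H[:,:,i].astype(int) for i in range(3)]
for b,a,ce in blobs((s>150)&(v>60)&(h>45)&(h<75),20):
    q=ray(c,ce,e[2]-19.4+34)
    if np.hypot(*(q[:2]-e[:2]))<40: print(a,ce,q,rect(c,b,e[2]+14.6))
p=proj(c,e);x,y=int(p[0])-45,int(p[1])-30
cv2.imwrite("pics/hold2.png",cv2.resize(c["image"][y:y+75,x:x+95,::-1],None,fx=7,fy=7,interpolation=cv2.INTER_CUBIC));print(x,y)
E
```

```text
time_s: 7.65
eef_pos: [613.1, -152.2, 60.2]
ee_rot: [0.0, 0.997, -0.073, 0.001]
force: [0.2, -0.2, -1.5]
grip_width: 0.242
grip_force: 59.5
[ 613.13861516 -152.18599421   60.21931963]
60 [230.91666667 242.1       ] [ 610.84898283 -153.53038611   74.81931963] ((610.4386596679688, -154.08091735839844), (18.52338218688965, 24.41313362121582), 87.87828063964844)
186 215
```

View pics/hold2.png

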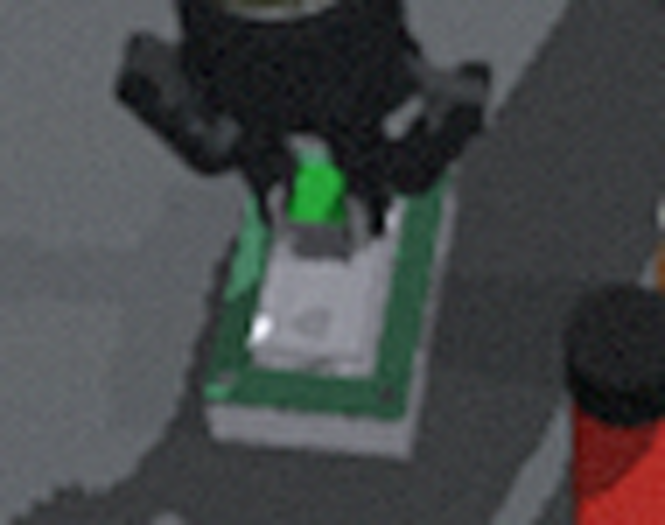

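```bash
python3 -m handwheel '[[[-0.8,0.7,-3,0,0,0,-1],[0,0,-2,0,0,0,-1],[0,0,-2,0,0,0,-1],[0,0,-1,0,0,0,-1]]]'; python3 -m handwheel '[[[0,0,-2,0,0,0,-1],[0,0,-1,0,0,0,-1],[0,0,0,0,0,0,-1]]]'
```

```text
time_s: 8.2
eef_pos: [611.8, -151.4, 51.1]
ee_rot: [-0.0, 0.997, -0.073, -0.0]
force: [-1.0, -0.2, -1.0]
grip_width: 0.245
grip_force: 59.5
time_s: 8.57
eef_pos: [611.8, -151.4, 48.2]
ee_rot: [-0.0, 0.997, -0.073, -0.0]
force: [-0.6, -0.1, -2.1]
grip_width: 0.243
grip_force: 59.5
```

```bash
python3 -m handwheel '[[[0,0,-1.5,0,0,0,-1],[0,0,-1.3,0,0,0,-1],[0,0,0,0,0,0,-1],[0,0,0,0,0,0,-1]]]'; python3 - <<'E'
from h import *
s=sense();print(s["eef_pos"],s["ee_rot"],s["wrist_torque"])
E
```

```text
time_s: 9.07
eef_pos: [611.9, -151.4, 45.6]
ee_rot: [0.0, 0.997, -0.073, 0.0]
force: [0.2, -0.6, 0.7]
grip_width: 0.241
grip_force: 59.7
[ 611.86310787 -151.40117777   45.58609442] [ 1.05134581e-05  9.97315129e-01 -7.32293010e-02  5.93094461e-05] [0.04190032 0.12868821 0.00746289]
```

```bash
python3 -m handwheel '[[[0,0,0,0,0,0,0.2],[0,0,0,0,0,0,0.2],[0,0,0,0,0,0,0.2],[0,0,30,0,0,0,0.2],[0,0,50,0,0,0,0.2],[-10,-5,35,0,0,0,0.2],[-30,-14.4,0,0,0,-2,0.2],[-30,-14.4,0,0,0,-2,0.2]]]'
python3 -m handwheel '[[[-30,-14.4,0,0,0,-2,0.2],[-30,-14.4,0,0,0,-2,0.2],[-30,-14.4,0,0,0,-2,0.2],[-30,-14.4,0,0,0,-1.1,0.2],[-29.2,-13.7,0,0,0,0,0.2],[0,0,0,0,0,0,0.2]]]'
python3 - <<'E'
from h import *
c=capture("top");H=hsv(c);h,s,v=[H[:,:,i].astype(int) for i in range(3)]
for k,m,z in(("green",(s>150)&(v>60)&(h>45)&(h<75),60),("red",(s>150)&(v>80)&((h<6)|(h>174)),34)):
    for b,a,ce in blobs(m,30):
        if 160<ce[1]<310: print(k,a,ce.round(1),ray(c,ce,z).round(1))
p=proj(c,(624,-153,30));x,y=int(p[0])-30,int(p[1])-30
cv2.imwrite("pics/seat.png",cv2.resize(c["image"][y:y+60,x:x+60,::-1],(420,420),interpolation=cv2.INTER_CUBIC));print(x,y)
E
```

```text
time_s: 10.07
eef_pos: [541.1, -185.4, 160.8]
ee_rot: [0.0, 0.994, -0.108, 0.0]
force: [0.1, 1.0, 0.6]
grip_width: 0.597
grip_force: 0.0
time_s: 10.82
eef_pos: [391.6, -257.2, 160.8]
ee_rot: [0.0, 0.985, -0.17, 0.0]
force: [0.6, 0.9, 0.3]
grip_width: 0.602
grip_force: 0.0
green 51 [329.2 194.8] [ 613.2 -149.7   60. ]
green 47 [153.6 281.1] [361.3 331.2  60. ]
green 71 [241.4 294.9] [330.1  86.8  60. ]
red 844 [203.3 187.5] [627.6 206.6  34. ]
red 83 [313.9 278.2] [ 378.6 -114.3   34. ]
299 162
```

View pics/seat.png

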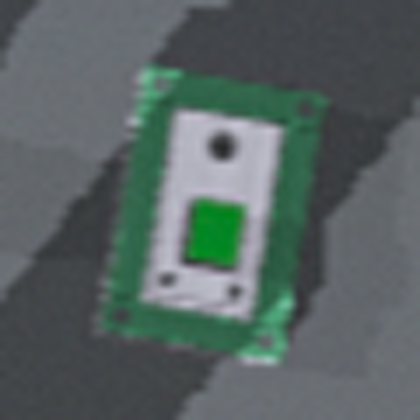

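The seated holder lies flat inside the green rim, with the eye dark over the socket at crop (222,146). Next is the red holder.

```bash
python3 -m handwheel '[[[0.5,0.8,-50,0,0,0,0.2],[0,0,-50,0,0,0,0.2],[0,0,-41.4,0,0,0,0.2],[0,0,0,0,0,0,-1],[0,0,0,0,0,0,-1],[0,0,0,0,0,0,-1],[0,0,0,0,0,0,-1]]]' 40
python3 -m handwheel '[[[0,0,50,0,0,0,-1],[0,0,50,0,0,0,-1],[0,0,30,0,0,0,-1]]]' 60
```

```text
time_s: 11.75
eef_pos: [393.5, -256.0, 20.0]
ee_rot: [0.001, 0.986, -0.169, 0.001]
force: [0.1, 0.2, -1.2]
grip_width: 0.246
grip_force: 43.8
time_s: 12.12
eef_pos: [393.5, -256.0, 152.0]
ee_rot: [0.001, 0.986, -0.169, 0.001]
force: [-1.2, 0.0, -2.2]
grip_width: 0.247
grip_force: 61.6
```

```bash
python3 -m handwheel '[[[18.6,39,0,0,0,0.62,-1],[18.6,39,0,0,0,0.62,-1],[18.6,39,0,0,0,0.62,-1],[18.6,39,0,0,0,0.62,-1],[18.6,39,0,0,0,0.62,-1],[18.6,39,0,0,0,0.62,-1],[18.6,39,0,0,0,0.62,-1],[18.6,39,0,0,0,0.62,-1]]]'
python3 -m handwheel '[[[18.6,39,0,0,0,0.62,-1],[18.6,39,0,0,0,0.62,-1],[18.6,39,0,0,0,0.62,-1],[18.6,39,0,0,0,0.62,-1],[0,0,-40,0,0,0,-1],[0,0,-40,0,0,0,-1],[0,0,-20,0,0,0,-1],[0,0,0,0,0,0,-1]]]'
```

```text
time_s: 13.12
eef_pos: [542.4, 57.7, 149.6]
ee_rot: [0.0, 0.992, -0.126, 0.0]
force: [1.4, -0.2, -1.7]
grip_width: 0.242
grip_force: 61.7
time_s: 14.12
eef_pos: [616.0, 212.2, 48.6]
ee_rot: [0.0, 0.994, -0.105, -0.001]
force: [1.1, -0.0, -1.4]
grip_width: 0.246
grip_force: 61.5
```

```bash
python3 -m handwheel '[[[1,-0.2,-12,0,0,0,-1],[0,0,-8,0,0,0,-1],[0,0,-3.6,0,0,0,-1],[0,0,0,0,0,0,-1],[0,0,0,0,0,0,0.2],[0,0,0,0,0,0,0.2],[0,0,0,0,0,0,0.2],[0,0,40,0,0,0,0.2]]]'
python3 -m handwheel '[[[0,0,50,0,0,9.4,0.2],[0,0,35,0,0,9.4,0.2],[-22,-25.6,0,0,0,9.4,0.2],[-22,-25.6,0,0,0,9.4,0.2],[-22,-25.6,0,0,0,9.4,0.2],[-22,-25.6,0,0,0,9.4,0.2],[-22,-25.6,0,0,0,9.4,0.2],[-22,-25.6,0,0,0,9.4,0.2]]]'
python3 - <<'E'
from h import *
for n in("top","scene"):
    c=capture(n)
    now=c["image"].copy()
    c["image"]=cv2.imread(f"pics/{n}0.png")[:,:,::-1].copy();H=hsv(c);h,s,v=[H[:,:,i].astype(int) for i in range(3)]
    for b,a,ce in blobs((s>80)&(v>70)&(h>9)&(h<30),8):
        q=ray(c,ce,60)
        if np.hypot(*(q[:2]-[462,33]))<40: print(n,a,ce.round(1),q.round(1),ray(c,ce,66).round(1))
    if n=="top":
        p=proj(c,(629,210,10));x,y=int(p[0])-30,int(p[1])-30;cv2.imwrite("pics/tray.png",cv2.resize(now[y:y+60,x:x+60,::-1],(420,420),interpolation=cv2.INTER_CUBIC))
E
```

```text
time_s: 15.12
eef_pos: [615.7, 211.8, 63.3]
ee_rot: [0.001, 0.994, -0.105, -0.003]
force: [1.4, -0.8, 0.2]
grip_width: 0.603
grip_force: 0.0
time_s: 16.12
eef_pos: [484.6, 57.8, 150.7]
ee_rot: [0.0, 0.851, 0.526, 0.0]
force: [-0.3, 0.2, 0.3]
grip_width: 0.602
grip_force: 0.0
top 34 [261.9 247.5] [462.3  33.7  60. ] [462.5  33.4  66. ]
scene 48 [299.5 200. ] [467.   32.8  60. ] [471.8  32.3  66. ]
```

View pics/tray.png

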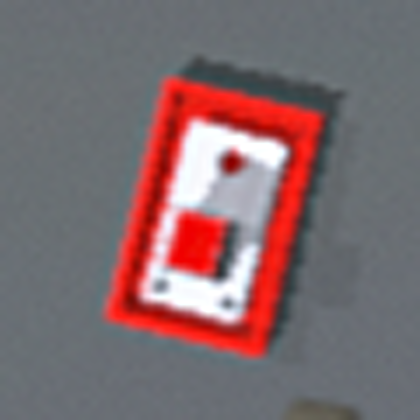

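The red holder lies flat within the tray walls. Now the pin: squeeze along one direction, then the other, to centre it.

```bash
python3 -m handwheel '[[[-23,-25,0,0,0,9.1,0.2],[0,0,0,0,0,9.1,0.1],[0,0,-40,0,0,0,0.1],[0,0,-35,0,0,0,0],[0,0,-24.7,0,0,0,0],[0,0,0,0,0,0,0],[0,0,0,0,0,0,-1],[0,0,0,0,0,0,-1]]]' 20
python3 -m handwheel '[[[0,0,0,0,0,0,-1],[0,0,0,0,0,0,-1],[0,0,0,0,0,0,-1]]]'
```

```text
time_s: 17.23
eef_pos: [462.1, 33.7, 51.9]
ee_rot: [-0.0, 0.759, 0.652, -0.0]
force: [-4.7, -0.1, 7.8]
grip_width: 0.152
grip_force: 19.4
time_s: 17.6
eef_pos: [462.1, 33.7, 51.9]
ee_rot: [-0.0, 0.759, 0.652, -0.0]
force: [-4.7, 1.2, 6.8]
grip_width: 0.156
grip_force: 19.4
```

```bash
python3 -m handwheel '[[[0,0,0,0,0,0,-0.3],[0,0,0,0,0,0,-0.3],[0,0,0,0,0,-10,-0.3],[0,0,0,0,0,-10,-0.3],[0,0,0,0,0,-10,-0.3],[0,0,0,0,0,-10,-0.3],[0,0,0,0,0,-10,-0.3],[0,0,0,0,0,-10,-0.3]]]'
python3 -m handwheel '[[[0,0,0,0,0,-10,-0.3],[0,0,0,0,0,-10,-0.3],[0,0,0,0,0,-10,-0.3],[0,0,0,0,0,0,-1],[0,0,0,0,0,0,-1],[0,0,0,0,0,0,-1],[0,0,0,0,0,0,-1],[0,0,0,0,0,0,-1]]]' 25
python3 - <<'E'
from h import *
s=sense();print(s["eef_pos"],s["ee_rot"])
E
```

```text
time_s: 18.6
eef_pos: [462.6, 33.5, 51.0]
ee_rot: [0.0, 0.983, 0.182, 0.0]
force: [-0.3, -0.3, 0.4]
grip_width: 0.353
grip_force: 0.0
time_s: 19.6
eef_pos: [462.5, 33.5, 51.0]
ee_rot: [0.0, 0.997, -0.075, 0.0]
force: [-0.6, -0.6, 4.4]
grip_width: 0.15
grip_force: 24.6
[462.52825737  33.48467847  50.96583238] [ 3.28661673e-05  9.97165645e-01 -7.52370359e-02  2.51331722e-04]
```

```bash
python3 -m handwheel '[[[0,0,0,0,0,0,-1],[0,0,30,0,0,0,-1],[0,0,45,0,0,0,-1],[0,0,25,0,0,0,-1],[23.4,-23.8,0,0,0,0,-1],[23.4,-23.8,0,0,0,0,-1],[23.4,-23.8,0,0,0,0,-1],[23.4,-23.8,0,0,0,0,-1]]]' 60
python3 -m handwheel '[[[23.4,-23.8,0,0,0,0,-1],[23.4,-23.8,0,0,0,0,-1],[23.4,-23.8,0,0,0,0,-1],[23.4,-23.8,0,0,0,0,-1],[0,0,-40,0,0,0,-1],[0,0,-15,0,0,0,-1],[0,0,0,0,0,0,-1],[0,0,0,0,0,0,-1]]]'
python3 - <<'E'
from h import *
s=sense();print(s["eef_pos"],s["ee_rot"])
c=capture("scene");p=proj(c,(650,-157,60));x,y=int(p[0])-40,int(p[1])-45
cv2.imwrite("pics/pin.png",cv2.resize(c["image"][y:y+80,x:x+80,::-1],(560,560),interpolation=cv2.INTER_CUBIC));print(x,y)
E
```

```text
time_s: 20.6
eef_pos: [556.4, -62.4, 150.3]
ee_rot: [-0.0, 0.997, -0.075, -0.001]
force: [0.2, -0.1, -0.0]
grip_width: 0.145
grip_force: 58.5
time_s: 21.6
eef_pos: [650.1, -156.9, 97.4]
ee_rot: [0.0, 0.997, -0.075, 0.001]
force: [-0.1, 0.4, -0.6]
grip_width: 0.144
grip_force: 58.5
[ 650.0706294  -156.86105905   97.38836796] [ 3.58177193e-04  9.97161384e-01 -7.52858881e-02  1.03999769e-03]
189 213
```

View pics/pin.png

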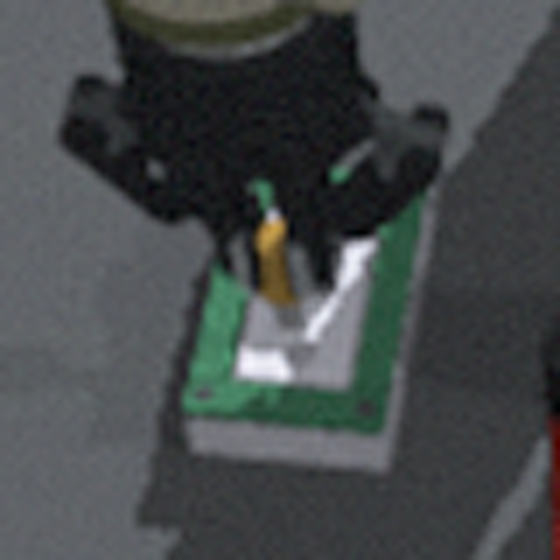

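The pin is upright in the gripper, with its shank at crop (290,315), just above the eye. I'll descend gently while watching the force.

```bash
python3 -m handwheel '[[[-0.2,-0.1,-10,0,0,0,-1],[0,0,-6,0,0,0,-1],[0,0,-2,0,0,0,-1],[0,0,-2,0,0,0,-1],[0,0,-2,0,0,0,-1]]]'; python3 -m handwheel '[[[0,0,-2,0,0,0,-1],[0,0,0,0,0,0,-1]]]'
```

```text
time_s: 22.28
eef_pos: [649.5, -157.0, 73.9]
ee_rot: [0.0, 0.997, -0.076, 0.0]
force: [-0.3, -0.8, 0.2]
grip_width: 0.138
grip_force: 58.5
time_s: 22.52
eef_pos: [649.4, -157.0, 71.7]
ee_rot: [-0.0, 0.997, -0.075, 0.0]
force: [0.6, -0.8, -1.3]
grip_width: 0.138
grip_force: 58.5
```

```bash
python3 -m handwheel '[[[0,0,-4,0,0,0,-1],[0,0,-4,0,0,0,-1],[0,0,-4,0,0,0,-1],[0,0,-4,0,0,0,-1],[0,0,-2,0,0,0,-1],[0,0,-2,0,0,0,-1]]]';python3 -m handwheel '[[[0,0,-1.5,0,0,0,-1],[0,0,-1,0,0,0,-1],[0,0,0,0,0,0,-1]]]'
```

```text
time_s: 23.28
eef_pos: [649.4, -157.0, 51.8]
ee_rot: [0.0, 0.997, -0.075, 0.0]
force: [1.9, 0.3, 1.3]
grip_width: 0.138
grip_force: 58.5
time_s: 23.65
eef_pos: [649.3, -157.0, 49.2]
ee_rot: [0.0, 0.997, -0.075, -0.0]
force: [1.3, -0.3, -0.1]
grip_width: 0.136
grip_force: 58.5
```

```bash
python3 -m handwheel '[[[0,0,-0.7,0,0,0,-1],[0,0,-0.7,0,0,0,-1],[0,0,0,0,0,0,-1]]]'
```

```text
time_s: 24.02
eef_pos: [649.4, -157.0, 49.1]
ee_rot: [0.0, 0.997, -0.075, 0.0]
force: [-2.4, 0.5, 6.9]
grip_width: 0.139
grip_force: 59.2
```

```bash
python3 -m handwheel '[[[0,0,-0.7,0,0,0,-1],[0,0,0.5,0,0,0,-0.3],[0,0,0,0,0,0,-0.1],[0,0,0,0,0,0,0],[0,0,15,0,0,0,0],[0,0,30,0,0,0,0],[0,0,50,0,0,0,0],[-30,-20,20,0,0,0,0]]]'
python3 -m handwheel '[[[-50,-30,0,0,0,0,0],[-50,-30,0,0,0,0,0],[-50,-30,0,0,0,0,0],[-40,-20,0,0,0,0,0],[0,0,0,0,0,0,0]]]'
python3 - <<'E'
from h import *
ims=[]
for n in("top","scene"):
    c=capture(n);p=proj(c,(635,-155,40));x,y=int(p[0])-30,int(p[1])-30
    ims.append(cv2.resize(c["image"][y:y+60,x:x+60,::-1],(390,390),interpolation=cv2.INTER_CUBIC))
    print(n,x,y,[proj(c,(649.4,-156.9,z)).round(1) for z in(37,64)])
    cv2.imwrite(f"pics/{n}1.png",c["image"][:,:,::-1])
    H=hsv(c);h,s,v=[H[:,:,i].astype(int) for i in range(3)]
    for b,a,ce in blobs((s>80)&(v>70)&(h>9)&(h<30),8):
        if np.hypot(*(ce-p))<40: print(a,ce.round(1),ray(c,ce,55).round(1),ray(c,ce,64).round(1))
    o=cv2.imread(f"pics/{n}0.png").astype(int)[:,:,::-1]
    for q,nm in (((640,-5,95),"jar"),((505,-385,20),"gauge"),((364,-412,22),"dish"),((378,-114,34),"blackred"),((326,89,34),"blackgreen"),((358,338,34),"pink"),((550,350,40),"weight")):
        u=proj(c,q).astype(int);w=np.s_[u[1]-15:u[1]+15,u[0]-15:u[0]+15];print(nm,np.abs(o[w]-c["image"][w]).max(2).mean().round(1),end=" ")
    print()
cv2.imwrite("pics/final.png",np.hstack(ims))
E
```

```text
time_s: 25.02
eef_pos: [620.8, -176.6, 166.8]
ee_rot: [0.001, 0.997, -0.074, 0.003]
force: [0.2, -0.8, 0.3]
grip_width: 0.504
grip_force: 0.0
time_s: 25.65
eef_pos: [427.7, -288.3, 163.9]
ee_rot: [0.001, 0.997, -0.077, 0.0]
force: [0.1, 0.0, 0.2]
grip_width: 0.505
grip_force: 0.0
top 300 157 [array([331.1, 182.9]), array([332.3, 181.7])]
32 [330.7 182.5] [ 648.4 -153.5   55. ] [ 647.3 -152.4   64. ]
jar 1.9 gauge 20.4 dish 87.2 blackred 22.5 blackgreen 29.1 pink 2.1 weight 2.3 
scene 201 227 [array([230.5, 262.7]), array([229.5, 257.3])]
61 [230.5 260.2] [ 652.8 -155.    55. ] [ 658.1 -154.    64. ]
jar 5.4 gauge 4.5 dish 3.8 blackred 16.2 blackgreen 24.1 pink 4.5 weight 4.4
```

View pics/final.png

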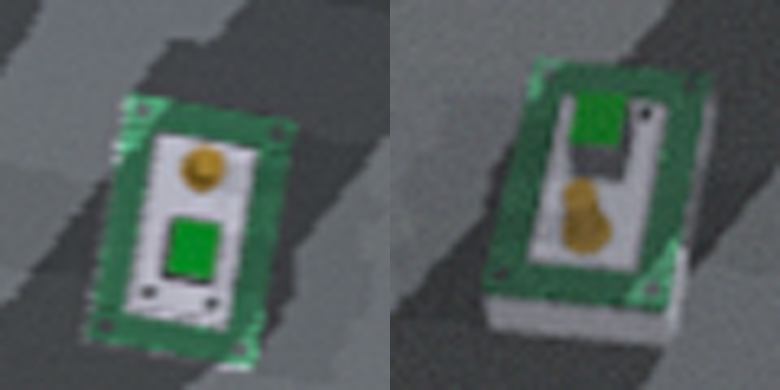

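View pics/scene1.png

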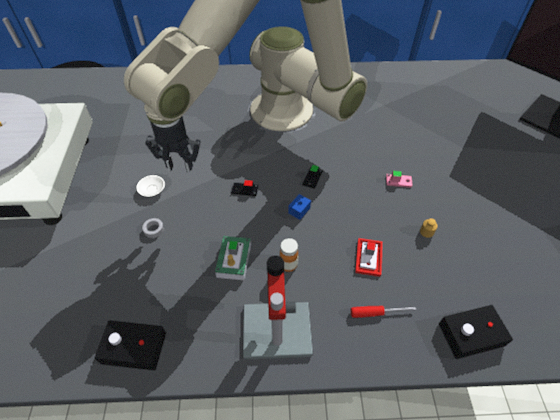

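The pin's flange sits on the plate at the eye, at scene px (230,262). The red holder is in its tray, and the jar, gauge, dish and look-alikes are where they were at the start.

```bash
python3 -c "
from rig import *
print(finish_job())"
```

```text
the job is handed in; nothing more can be done
None
```

I've handed the job in: the green holder is seated in the fixture and locked with the pin fully home, the red holder lies flat in the reject tray, and the final pictures show everything else where it started (about 26 s used of the 72 s allowed).

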